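Fill the empty seats of the loupe holder

TASK

Two of the four seats on the aluminium holder are empty. Stand one of the loose spare loupes upright in each of them, down on the seat's floor with the glass up. Leave the loupes that are already in seats where they are, leave the spare that is not needed on the conveyor, and do not push the other things about.

Things in the scene. Friction and masses are not known exactly. Their poses are not given: they have to be found in the camera images.
- holder: flat aluminium plate, 140 x 140 x 5 mm, fixed on the conveyor. Origin: centre of the underside. On it four seats, two by two, their centres 38 mm either side of the middle along its x and y. A tall screen printer stands close to the left of the robot: a wide shoulder meets it unless the wrist leans to the right
- seat_1: one of four identical grey plastic seats on the holder, a block 55 x 55 x 12 mm, empty or with one loupe in it. Origin: centre of the underside, 5 mm above the conveyor, z up. Round pocket in the middle, open at the top, 45 mm wide and 9 mm deep: its floor is 3 mm above the origin
- seat_2: one of four identical grey plastic seats on the holder, a block 55 x 55 x 12 mm, empty or with one loupe in it. Origin: centre of the underside, 5 mm above the conveyor, z up. Round pocket in the middle, open at the top, 45 mm wide and 9 mm deep: its floor is 3 mm above the origin
- seat_3: one of four identical grey plastic seats on the holder, a block 55 x 55 x 12 mm, empty or with one loupe in it. Origin: centre of the underside, 5 mm above the conveyor, z up. Round pocket in the middle, open at the top, 45 mm wide and 9 mm deep: its floor is 3 mm above the origin
- seat_4: one of four identical grey plastic seats on the holder, a block 55 x 55 x 12 mm, empty or with one loupe in it. Origin: centre of the underside, 5 mm above the conveyor, z up. Round pocket in the middle, open at the top, 45 mm wide and 9 mm deep: its floor is 3 mm above the origin
- loupe_1: one of five identical black print loupes, some in seats, the others standing loose on the conveyor: upright, round, 37 mm across at foot and head with a narrower waist, 44 mm high, glass on top, about 60 g. Origin: centre of the underside; z up out of the glass
- loupe_2: one of five identical black print loupes, some in seats, the others standing loose on the conveyor: upright, round, 37 mm across at foot and head with a narrower waist, 44 mm high, glass on top, about 60 g. Origin: centre of the underside; z up out of the glass
- loupe_3: one of five identical black print loupes, some in seats, the others standing loose on the conveyor: upright, round, 37 mm across at foot and head with a narrower waist, 44 mm high, glass on top, about 60 g. Origin: centre of the underside; z up out of the glass
- loupe_4: one of five identical black print loupes, some in seats, the others standing loose on the conveyor: upright, round, 37 mm across at foot and head with a narrower waist, 44 mm high, glass on top, about 60 g. Origin: centre of the underside; z up out of the glass
- loupe_5: one of five identical black print loupes, some in seats, the others standing loose on the conveyor: upright, round, 37 mm across at foot and head with a narrower waist, 44 mm high, glass on top, about 60 g. Origin: centre of the underside; z up out of the glass
- the_stop_block: bystander: pale aluminium stop block with two holes, 30 x 60 x 20 mm, loose on the conveyor among the spare loupes. Origin: centre of the underside
- the_clip: bystander: blue moulded clip, 22 x 62 x 16 mm, loose on the conveyor behind the holder. Origin: centre of the underside
Not all that is in view belongs to the job. What is shaped like the loupe_4 but red or yellow is not meant. What is shaped like the loupe_1 but yellow is not meant.

How it is judged:
By the outcome, as a careful person would: the job done as asked, in the order asked, and still so for the second after the job is handed in, with the robot touching nothing.
It also fails if it takes over 45 s, if anything falls off the work surface, if the arm or the gripper's body presses on something with over 40 N, if the wrist force passes 120 N, or if a joint passes its speed limit or range.

ROBOT

A 7-joint arm with a two-finger parallel gripper is mounted at the origin on a cart in front of the work surface, level with it; the furniture and walls round the work are solid. World frame = base frame: x ahead of the robot, y to its left, z up, the work surface at z = 0. Lengths are in mm, angles in rad, forces in N, time in s.
With the tool pointing down it reaches from about 400 to 875 mm from the base axis. Payload 4.4 kg.
Tool frame: the origin (TCP) lies on the centre line of the jaws, within the pads' length; the fingertips stand 14 mm ahead of it and the grasp point (between the pads) lies 5 mm behind it (tips_ahead is the distance from the TCP to the fingertips, in mm); z points along the fingers, y is the line along which they close (so a half turn about z gives the same grasp; the last joint's range is limited). The gripper opens to 85 mm and grips with 20 to 120 N. Pads are 22 mm wide; open, the fingers measure 114 mm over their backs; the gripper's body (76 mm by 85 mm) begins 54 mm behind the grasp point. The pads swing forward as they close: fully open they stand 13 mm farther back than shut.
Start: joints at [1.057, 0.628, 0.038, 1.517, -0.027, 0.996, -0.02], TCP at [281.467, -585.913, 245.313] pointing down, gripper open.
Joint ranges: [-3.06, 3.06], [-0.37, 2.12], [-1.25, 1.32], [0.18, 2.47], [-1.1, 4.24], [0.23, 1.98], [-2.94, 2.94]. Speed limits (rad/s): [2.57, 2.57, 3.14, 3.14, 3.14, 3.14, 3.14].

INTERFACE

Orientations are given as [roll, pitch, yaw] about the fixed x, y, z axes, in that order (R = Rz(yaw) Ry(pitch) Rx(roll)).
In Python, from cell import * gives the robot as it stands.
- The arm moves only by the tool move_arm, never from a script. Its argument "rows" is text: rows parted by semicolons, each of 7 numbers parted by spaces: the shift along the tool's x, y, z scaled (see below), then the turn, a rotation vector about the tool's x, y, z scaled (see below), then the closure, from -1 (fully open) to 1 (shut). A call has 1 to 12 rows; each row is the pose to reach, as a shift and turn from the pose commanded when the call began, along the tool's axes at that moment; what a row does not reach only later rows make up. The controller multiplies each number of a shift by 0.3 m and each number of a turn by pi/2 rad. A row lasts 1/12 s, in which the tool goes at most 41.7 mm and 7.16 degrees, less where a joint would pass 70% of its speed; a pose out of reach is approached as far as the arm can. A call with a number of a shift or a turn outside -1 to 1 is refused whole. A call with a gripper value outside its range is refused whole. The fingers move at their own pace and stop on an object; the grip force is fixed at half the most. Time passes only in rows, so rows that repeat a pose let the fingers close. It gives the time, the measured TCP pose, the force, the opening and the grip force at its end, in the units of the state.
- read_state(): the state, without advancing time (a new reading comes with each control period).
- get_image(name): name is "scene" or "side" or "wrist"; returns a dict with "img" (480x640x3 uint8, red, green, blue), "vfov" (degrees; the focal length in pixels is half the picture's height over the tangent of half this angle, whatever the lens; pixels are square), "cx", "cy" (the principal point, pixels), "extrinsics" (4x4, takes a point from camera to world coordinates); the wrist camera has in their place "T_tool_cam" (4x4, takes a point from camera to tool coordinates, whose origin is the TCP and whose axes are the flange's). Camera axes: x right, y up, looking along -z (the intrinsics and any distortion apply to the point x, -y, -z); pixel columns grow to the right and rows downward; lengths in mm; the calibration is good to about 2 mm. A picture is of the moment at which its call begins: read the wrist's pose just before it. There is no depth.
- finish_job(): hands the job in; it is judged then, once.
The state is a dict: "clock": time; "qpos": joint angles; "qd": joint speeds; "tau": joint torques, N m; "eef_pos": TCP position; "tool_rot": TCP orientation; "force": force on the tool from outside, world axes, zero at the start; "torque": the same for the moment, N m; "width": finger opening in mm; "gripper_force": force on a finger pad.
Only numpy, scipy, OpenCV 4.12 (cv2) and the standard library are available. Lean on these libraries where they do the work, as an engineer would, in place of code of your own. Each camera call takes 0.05 s, during which the arm holds its last target. There are 200 camera calls.

## Working session

There is one attempt and no reset: what is moved stays moved. The work goes in short steps, Python scripts to look and compute and a tool call to move; the robot and the scene stay as the last step left them, time stands still between calls to the robot, and variables do not carry over. Pictures are saved under pics/ and viewed, at most 10 in all, crops included, and the job is handed in when it is done.

Besides the shell and the picture viewer there is one more tool, called as name(argument=value, ...) on one line, values as JSON. move_arm: Moves the arm, as the interface text tells. Its arguments: {"type":"object","properties":{"rows":{"type":"string"}},"required":["rows"]}

```bash
mkdir -p pics; ls; cat > h.py <<'E'
from cell import *
import numpy as np, cv2
from scipy.spatial.transform import Rotation as R
def snap(n,f):
    d=get_image(n); cv2.imwrite(f,d["img"][:,:,::-1]); return d
E
python3 - <<'E'
from h import *
s=read_state(); print({k:np.round(v,3) for k,v in s.items()})
for n in("scene","side","wrist"):
    d=snap(n,f"pics/{n}0.png"); print(n,{k:v for k,v in d.items() if k!="img"})
E
```

```text
pics
{'clock': np.float64(0.0), 'qpos': array([ 1.057,  0.629,  0.038,  1.518, -0.027,  0.996, -0.02 ]), 'qd': array([ 0.   , -0.001, -0.001, -0.002,  0.001,  0.   ,  0.001]), 'tau': array([-0.0000e+00, -5.6341e+01,  1.2260e+00, -1.9344e+01,  1.1000e-02,
        1.1000e-02, -0.0000e+00]), 'eef_pos': array([ 281.216, -585.372,  244.422]), 'tool_rot': array([-3.14 ,  0.   ,  0.448]), 'force': array([-0.833, -0.865, -0.043]), 'torque': array([ 0.006,  0.012, -0.028]), 'gripper_force': np.float64(0.0), 'width': np.float64(85.138)}
scene {'vfov': 43.25646136741642, 'cx': 312.94395314866597, 'cy': 230.9080077707783, 'extrinsics': array([[-9.10962887e-01,  2.26106275e-01, -3.44996479e-01,
         1.63531171e+02],
       [-4.12306633e-01, -4.74304362e-01,  7.77842280e-01,
         4.26069192e+02],
       [ 1.22416856e-02,  8.50829786e-01,  5.25298787e-01,
         5.23624183e+02],
       [ 0.00000000e+00,  0.00000000e+00,  0.00000000e+00,
         1.00000000e+00]])}
side {'vfov': 50.48022277622648, 'cx': 317.4202299265848, 'cy': 237.15359757980505, 'extrinsics': array([[-9.80761286e-01,  1.29490364e-01, -1.46080612e-01,
         3.45484183e+02],
       [-1.95179669e-01, -6.37082254e-01,  7.45674928e-01,
         3.50768428e+02],
       [ 3.49235190e-03,  7.59841067e-01,  6.50099497e-01,
         5.82278084e+02],
       [ 0.00000000e+00,  0.00000000e+00,  0.00000000e+00,
         1.00000000e+00]])}
wrist {'vfov': 66.84951011759145, 'cx': 323.53397364040313, 'cy': 239.15351771196967, 'T_tool_cam': array([[-4.19729985e-04,  9.52597648e-01,  3.04232716e-01,
         7.84546887e+01],
       [ 9.99999346e-01,  7.60404636e-05,  1.14153977e-03,
         3.33687456e-01],
       [ 1.06429410e-03,  3.04232996e-01, -9.52597056e-01,
        -1.29998938e+02],
       [ 0.00000000e+00,  0.00000000e+00,  0.00000000e+00,
         1.00000000e+00]])}
```

View pics/scene0.png

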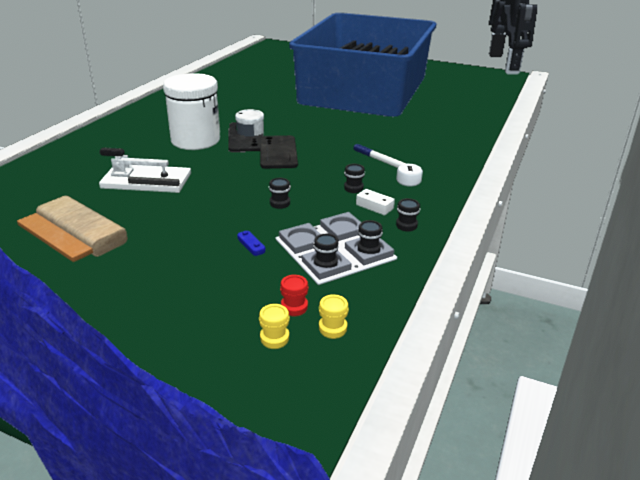

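View pics/side0.png

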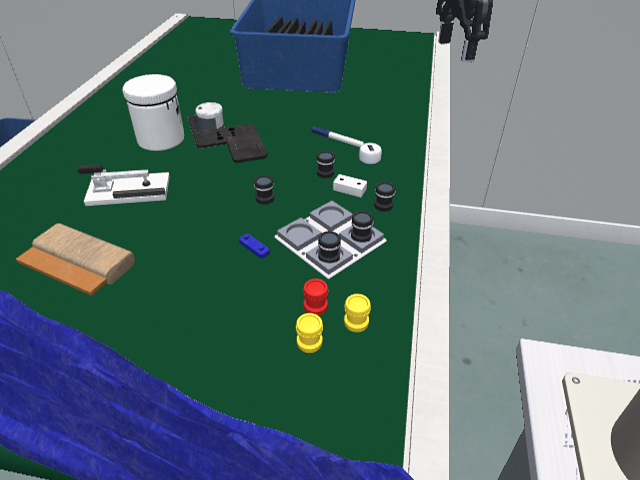

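Scene view: there are three loose black loupes, at (280,192), (355,178) and (408,214). Two more sit in seats at (326,249) and (370,237), and the empty seats are at (302,237) and (343,225). The red and yellow look-alikes are at (294,295), (274,326) and (333,316) and are not meant. I'll confirm this in enlarged crops.

```bash
python3 - <<'E'
import cv2
for n,x,y in(("scene",235,150),("side",230,140)):
    a=cv2.imread(f"pics/{n}0.png")[y:y+140,x:x+200]
    cv2.imwrite(f"pics/{n}0c.png",cv2.resize(a,None,fx=4,fy=4,interpolation=cv2.INTER_CUBIC))
E
```

```text
(no output)
```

View pics/scene0c.png

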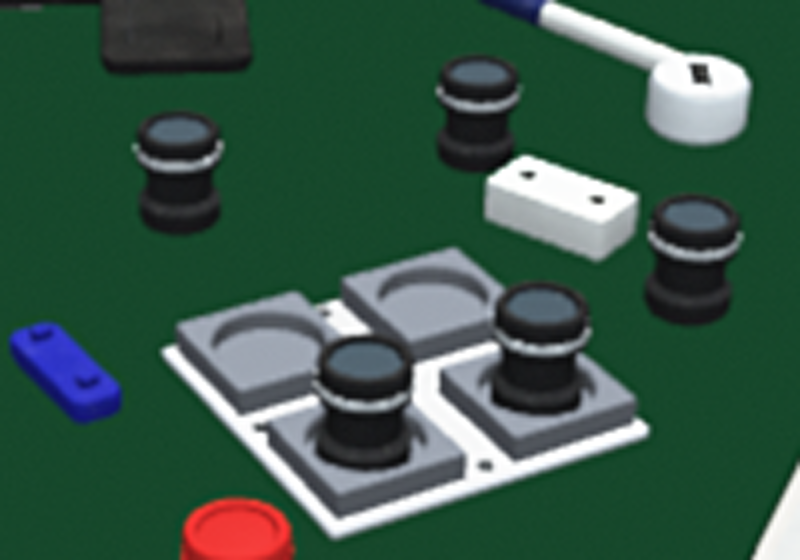

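View pics/side0c.png

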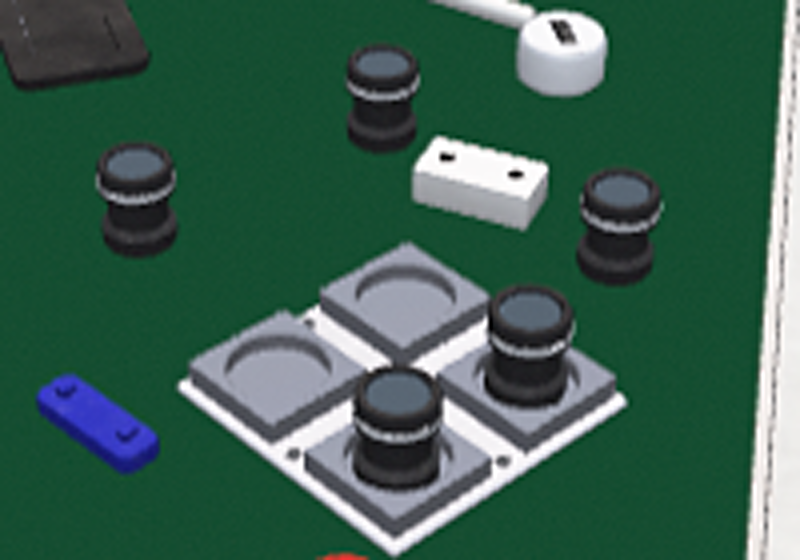

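```bash
cat >> h.py <<'E'
def ray(d,u,v,T=None):
    f=240/np.tan(np.radians(d["vfov"])/2); T=d["extrinsics"] if T is None else T
    r=T[:3,:3]@np.array([(u-d["cx"])/f,-(v-d["cy"])/f,-1]); return T[:3,3],r/np.linalg.norm(r)
def tri(rs):
    A=sum(np.eye(3)-np.outer(r,r) for o,r in rs); b=sum((np.eye(3)-np.outer(r,r))@o for o,r in rs)
    p=np.linalg.solve(A,b); e=[np.linalg.norm(np.cross(r,p-o)) for o,r in rs]; return p,max(e)
def plane(o,r,z): return o+r*(z-o[2])/r[2]
E
python3 - <<'E'
from h import *
a=get_image("scene"); b=get_image("side")
P=dict(A=((179,129),(136,163)),B=((478,74),(383,64)),C=((694,216),(621,191)),D=((365,359),(400,394)),E=((543,305),(530,312)),
p1l=((178,333),(190,366)),p1b=((300,293),(285,312)),p1f=((240,392),(275,425)),p2l=((342,283),(320,293)),p2b=((457,250),(408,243)),p2f=((407,343),(402,350)),
plF=((335,535),(396,553)),plR=((648,430),(626,402)),plL=((163,352),(180,386)),clip1=((20,335),(48,388)),clip2=((105,395),(145,450)),
blkTL=((520,156),(435,138)),blkTR=((637,195),(549,178)),blkF=((600,240),(530,205)),cap=((700,75),(562,30)))
for k,((x,y),(u,v)) in P.items():
    ra=ray(a,235+(x-1.5)/4,150+(y-1.5)/4); rb=ray(b,230+(u-1.5)/4,140+(v-1.5)/4)
    p,e=tri([ra,rb]); z=44
    print(k,p.round(1),round(e,1))
E
```

```text
A [ 595.8 -403.2   46.2] 0.3
B [ 499.6 -512.7   45.4] 0.6
C [ 372.5 -426.9   45.2] 0.4
D [ 444.5 -254.4   55.6] 0.4
E [ 400.8 -321.4   52.6] 0.2
p1l [ 546.  -304.3   11.8] 0.8
p1b [ 512.3 -346.2   15.7] 0.2
p1f [ 498.4 -263.1   21.5] 0.9
p2l [ 500.  -361.9   15.8] 0.5
p2b [ 467.6 -408.5   15.1] 0.3
p2f [ 455.6 -324.1   20.1] 0.5
plF [ 438.5 -216.9    4.2] 0.6
plR [ 356.9 -326.5    5.7] 0.0
plL [ 548.6 -296.     6.9] 0.8
clip1 [ 602.5 -277.3   11.5] 1.5
clip2 [ 549.6 -247.8   13.5] 0.6
blkTL [ 468.  -485.2   23.6] 0.5
blkTR [ 406.9 -456.9   29.9] 2.1
blkF [ 416.6 -449.7   13.2] 2.4
cap [ 418.7 -597.8   25. ] 0.8
```

```bash
cat >> h.py <<'E'
def Rt(yaw,lean=0):  # lean: tilt vector angle about world x handled by caller
    return R.from_euler('x',lean)*R.from_euler('z',yaw)*R.from_euler('x',np.pi)
def rel(p0,r0,p1,r1):
    s=r0.inv().apply(np.array(p1)-np.array(p0))/300; t=(r0.inv()*r1).as_rotvec()/(np.pi/2)
    return np.r_[s,t].round(4)
E
python3 - <<'E'
from h import *
p0=[281.467,-585.913,245.313]; r0=Rt(.448)
print(rel(p0,r0,[440,-400,200],Rt(.75)))
E
```

```text
[ 0.7447 -0.3297  0.151  -0.      0.     -0.1923]
```

move_arm(rows="0.09 -0.04 0.02 0 0 -0.02 -1; 0.19 -0.08 0.04 0 0 -0.05 -1; 0.28 -0.12 0.06 0 0 -0.07 -1; 0.37 -0.16 0.075 0 0 -0.1 -1; 0.37 -0.16 0.075 0 0 -0.1 -1")

```text
clock: 0.67
eef_pos: [366.6, -487.6, 221.7]
tool_rot: [-3.138, -0.006, 0.616]
force: [0.8, 1.5, -0.5]
width: 85.5
gripper_force: 0.0
```

```bash
python3 - <<'E'
from h import *
s=read_state(); print({k:np.round(v,3) for k,v in s.items()})
E
```

```text
{'clock': np.float64(0.667), 'qpos': array([ 0.892,  0.597, -0.013,  1.657,  0.002,  0.892, -0.075]), 'qd': array([ 0.046,  0.003,  0.065, -0.045,  0.026,  0.011,  0.01 ]), 'tau': array([  3.24 , -53.9  ,   3.089, -17.891,   0.53 ,  -0.182,  -0.093]), 'eef_pos': array([ 366.565, -487.604,  221.695]), 'tool_rot': array([-3.138, -0.006,  0.616]), 'force': array([ 0.81 ,  1.49 , -0.506]), 'torque': array([ 0.075, -0.039, -0.018]), 'gripper_force': np.float64(0.0), 'width': np.float64(85.48)}
```

move_arm(rows="0.09 -0.04 0.02 0 0 -0.02 -1; 0.19 -0.08 0.04 0 0 -0.05 -1; 0.28 -0.12 0.06 0 0 -0.07 -1; 0.37 -0.16 0.075 0 0 -0.09 -1; 0.37 -0.16 0.075 0 0 -0.09 -1; 0.37 -0.16 0.075 0 0 -0.09 -1")

```text
clock: 1.17
eef_pos: [426.1, -390.0, 200.2]
tool_rot: [-3.141, -0.001, 0.75]
force: [-1.1, 0.3, 0.5]
width: 85.2
gripper_force: 0.0
```

```bash
cat >> h.py <<'E'
import json,os
def load():
    if os.path.exists("cmd.json"):
        c=json.load(open("cmd.json")); return np.array(c[0]),R.from_quat(c[1])
    return np.array([281.467,-585.913,245.313]),Rt(.448)
def did(*rows):  # last row of each call, 6 numbers
    p,r=load()
    for w in rows:
        w=np.array(w,float); p=p+r.apply(w[:3]*300); r=r*R.from_rotvec(w[3:6]*np.pi/2)
    json.dump([p.tolist(),r.as_quat().tolist()],open("cmd.json","w")); return p,r
def st():
    s=read_state(); p,r=load()
    print("cmd",p.round(1),r.as_euler('xyz').round(3),"meas",s["eef_pos"].round(1),s["tool_rot"].round(3),"q",s["qpos"].round(2),"tau",s["tau"].round(1),"F",s["force"].round(1),"w",round(s["width"],1),round(s["clock"],2)); return s
def wristT(s,d):
    T=np.eye(4);T[:3,:3]=R.from_euler('xyz',s["tool_rot"]).as_matrix();T[:3,3]=s["eef_pos"];return T@d["T_tool_cam"]
E
python3 - <<'E'
from h import *
did([.37,-.16,.075,0,0,-.1],[.37,-.16,.075,0,0,-.09])
s=st(); d=snap("wrist","pics/w1.png"); np.save("w1T.npy",wristT(s,d))
E
```

```text
cmd [ 424.7 -392.   200.3] [3.142 0.    0.746] meas [ 426.1 -390.   200.2] [-3.141e+00 -1.000e-03  7.500e-01] q [ 0.72  0.58 -0.04  1.77  0.03  0.79 -0.16] tau [ -2.  -50.6  -1.2 -16.   -0.2   0.   -0. ] F [-1.1  0.3  0.5] w 85.2 1.17
```

View pics/w1.png

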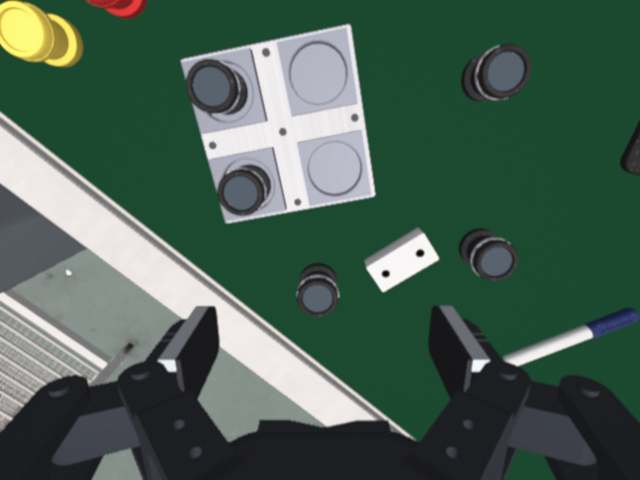

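Wrist view: empty pockets are at (318,72) and (334,167). The spares' glass tops are A (505,70), B (496,261) and C (318,298). The stop block is at (402,262), between B and C.

```bash
python3 - <<'E'
from h import *
a=get_image("scene"); b=get_image("side"); w=get_image("wrist"); T=np.load("w1T.npy"); st()
S=dict(A=((179,129),(136,163),(505,70)),B=((478,74),(383,64),(496,261)),C=((694,216),(621,191),(318,298)),D=((365,359),(400,394),(212,86)),E=((543,305),(530,312),(241,192)))
for k,((x,y),(u,v),(m,n)) in S.items():
    rs=[ray(a,235+(x-1.5)/4,150+(y-1.5)/4),ray(b,230+(u-1.5)/4,140+(v-1.5)/4),ray(w,m,n,T)]
    p,e=tri(rs); print(k,p.round(1),round(e,1),"wrist at nominal z",plane(*rs[2],52 if k in"DE" else 44).round(1))
for k,m,n,z in(("P1rim",318.5,72.5,17),("P2rim",334.5,167.5,17),("hc",282.5,132,5),("cTL",182,59,5),("cTR",350,25,5),("cBR",375,195,5),("cBL",226,222,5),("b1",366,265,20),("b2",420,231,20),("b3",438,254,20),("b4",384,291,20)):
    print(k,plane(*ray(w,m,n,T),z).round(1))
E
```

```text
cmd [ 424.7 -392.   200.3] [3.142 0.    0.746] meas [ 423.8 -393.6  200.5] [3.141e+00 1.000e-03 7.440e-01] q [ 0.73  0.58 -0.04  1.77  0.03  0.79 -0.16] tau [ -0.6 -50.8  -0.1 -16.4  -0.    0.    0. ] F [ 0.1 -0.5 -0.2] w 85.6 1.37
A [ 598.1 -407.3   43.7] 1.1 wrist at nominal z [ 599.1 -407.3   44. ]
B [ 501.5 -519.3   41.7] 1.0 wrist at nominal z [ 501.5 -518.1   44. ]
C [ 373.3 -432.4   41.9] 0.8 wrist at nominal z [ 374.1 -431.9   44. ]
D [ 446.9 -261.2   50.2] 1.5 wrist at nominal z [ 448.  -261.7   52. ]
E [ 401.8 -324.6   50.2] 0.7 wrist at nominal z [ 403.1 -324.5   52. ]
P1rim [ 508.6 -307.7   17. ]
P2rim [ 463.6 -367.9   17. ]
hc [ 454.2 -315.7    5. ]
cTL [ 441.5 -218.7    5. ]
cTR [ 551.8 -301.5    5. ]
cBR [ 469.9 -412.7    5. ]
cBL [ 358.2 -329.9    5. ]
b1 [ 419.4 -449.4   20. ]
b2 [ 475.1 -461.5   20. ]
b3 [ 471.5 -489.5   20. ]
b4 [ 412.4 -480.2   20. ]
```

```bash
python3 - <<'E'
from h import *
for i in range(3):
    s=st(); d=snap("wrist",f"pics/w2_{i}.png"); T=wristT(s,d)
    g=lambda f:np.float64(cv2.imread(f,0)[:230,150:560])
    (dx,dy),_=cv2.phaseCorrelate(g("pics/w1.png"),g(f"pics/w2_{i}.png"),cv2.createHanningWindow((410,230),cv2.CV_64F))
    print(round(dx,2),round(dy,2))
    for k,m,n,z in(("A",505,70,44),("C",318,298,44),("P1",318.5,72.5,17),("P2",334.5,167.5,17)): print(k,plane(*ray(d,m+dx,n+dy,T),z).round(1))
E
```

```text
cmd [ 424.7 -392.   200.3] [3.142 0.    0.746] meas [ 423.8 -393.6  200.5] [3.141e+00 1.000e-03 7.440e-01] q [ 0.73  0.58 -0.04  1.77  0.03  0.79 -0.16] tau [ -0.6 -50.8  -0.1 -16.4  -0.    0.    0. ] F [ 0.1 -0.5 -0.2] w 85.6 1.37
-2.44 -5.56
A [ 597.9 -408.3   44. ]
C [ 373.8 -430.5   44. ]
P1 [ 508.5 -308.1   17. ]
P2 [ 463.3 -367.4   17. ]
cmd [ 424.7 -392.   200.3] [3.142 0.    0.746] meas [ 423.8 -393.5  200.5] [3.141e+00 1.000e-03 7.440e-01] q [ 0.73  0.58 -0.04  1.77  0.03  0.79 -0.16] tau [ -0.3 -50.8   0.  -16.5   0.    0.    0. ] F [0.1 0.5 0.9] w 85.6 1.42
-2.36 -5.4
A [ 597.9 -408.3   44. ]
C [ 373.8 -430.5   44. ]
P1 [ 508.5 -308.1   17. ]
P2 [ 463.3 -367.4   17. ]
cmd [ 424.7 -392.   200.3] [3.142 0.    0.746] meas [ 423.9 -393.3  200.4] [3.141e+00 1.000e-03 7.440e-01] q [ 0.73  0.58 -0.04  1.77  0.03  0.79 -0.16] tau [ -0.2 -50.9   0.1 -16.5   0.   -0.    0. ] F [ 0.9  0.9 -1. ] w 85.5 1.47
-2.23 -5.08
A [ 597.9 -408.1   44. ]
C [ 373.8 -430.5   44. ]
P1 [ 508.5 -308.    17. ]
P2 [ 463.3 -367.4   17. ]
```

```bash
python3 - <<'E'
from h import *
p,r=load(); print(rel(p,r,[598,-408,120],Rt(.95)))
E
```

```text
[ 0.3877  0.4315  0.2677 -0.      0.     -0.1296]
```

move_arm(rows="0.07 0.08 0.05 0 0 -0.02 -0.35; 0.14 0.15 0.09 0 0 -0.045 -0.35; 0.2 0.22 0.14 0 0 -0.065 -0.35; 0.27 0.3 0.185 0 0 -0.09 -0.35; 0.33 0.37 0.23 0 0 -0.11 -0.35; 0.388 0.43 0.267 0 0 -0.13 -0.35; 0.388 0.43 0.267 0 0 -0.13 -0.35; 0.388 0.43 0.267 0 0 -0.13 -0.35; 0.388 0.43 0.267 0 0 -0.13 -0.35")

```text
clock: 2.27
eef_pos: [596.6, -408.4, 120.1]
tool_rot: [-3.141, 0.001, 0.949]
force: [-0.2, 0.2, -0.0]
width: 57.3
gripper_force: 0.0
```

```bash
python3 - <<'E'
from h import *
did([.388,.43,.267,0,0,-.13]); get_image("wrist"); s=st()
d=snap("wrist","pics/w3.png"); T=wristT(s,d); np.save("w3T.npy",T)
E
```

```text
cmd [ 597.8 -407.6  120.2] [3.142 0.    0.951] meas [ 596.4 -408.8  120.7] [-3.141e+00  1.000e-03  9.490e-01] q [ 0.6   0.87 -0.08  1.39  0.08  0.89 -0.12] tau [ -0.8 -64.9  -0.9 -17.9  -0.   -0.   -0. ] F [-0.8  0.3 -0.4] w 57.7 2.32
```

View pics/w3.png

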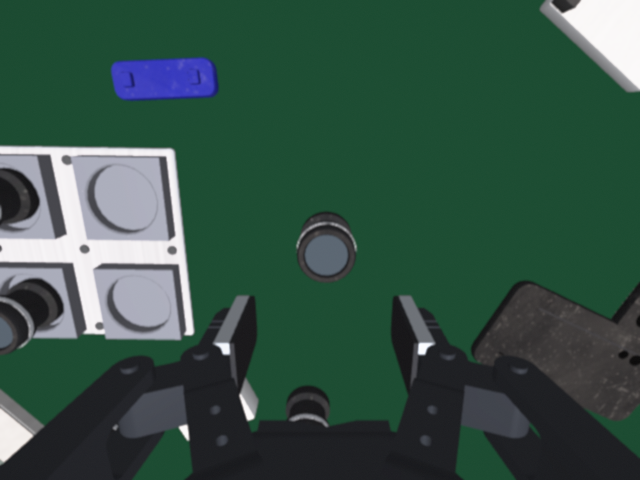

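Spare A stands free, with its glass at (327,255) between the fingers. The empty pockets are at (124,198) and (140,301).

```bash
python3 - <<'E'
from h import *
d=get_image("wrist"); T=np.load("w3T.npy"); s=st()
for k,m,n,z in(("A",327,255,44),("P1",123.5,198,17),("P2",140,301.5,17)): print(k,plane(*ray(d,m,n,T),z).round(1))
p,r=load(); print(rel(p,r,[598,-407.5,26],Rt(.95)))
E
```

```text
cmd [ 597.8 -407.6  120.2] [3.142 0.    0.951] meas [ 596.7 -408.8  121.2] [3.141e+00 1.000e-03 9.490e-01] q [ 0.6   0.87 -0.08  1.39  0.08  0.89 -0.12] tau [ -0.2 -65.3  -0.6 -17.8   0.   -0.   -0. ] F [ 0.8 -1.2 -0.2] w 57.4 2.42
A [ 599.6 -408.4   44. ]
P1 [ 509.3 -307.2   17. ]
P2 [ 465.  -367.6   17. ]
[ 0.0008  0.0004  0.314  -0.      0.      0.0004]
```

move_arm(rows="0.006 0.005 0.08 0 0 0 -0.35; 0.006 0.005 0.16 0 0 0 -0.35; 0.006 0.005 0.22 0 0 0 -0.35; 0.006 0.005 0.27 0 0 0 -0.35; 0.006 0.005 0.316 0 0 0 -0.35; 0.006 0.005 0.316 0 0 0 -0.35; 0.006 0.005 0.316 0 0 0 -0.35; 0.006 0.005 0.316 0 0 0 0.5; 0.006 0.005 0.316 0 0 0 0.5; 0.006 0.005 0.316 0 0 0 0.5; 0.006 0.005 0.316 0 0 0 0.5; 0.006 0.005 0.316 0 0 0 0.5")

```text
clock: 3.42
eef_pos: [600.9, -407.6, 27.3]
tool_rot: [3.139, -0.0, 0.95]
force: [-1.4, 0.3, 6.0]
width: 33.1
gripper_force: 59.4
```

```bash
python3 - <<'E'
from h import *
did([.006,.005,.316,0,0,0]); s=st(); print(s["gripper_force"])
p,r=load(); print(rel(p,r,[p[0],p[1],110],Rt(.94))); print(rel([p[0],p[1],110],Rt(.94),[509,-307.7,70],Rt(.94)))
E
```

```text
cmd [ 600.  -407.    25.4] [3.142 0.    0.951] meas [ 600.9 -407.6   27.3] [ 3.139 -0.     0.95 ] q [ 0.6   0.99 -0.08  1.41  0.09  0.75 -0.13] tau [ -0.  -64.3  -0.4 -15.1   0.   -0.6   0. ] F [-1.4  0.3  6. ] w 33.1 3.42
59.35843632954402
[-0.      0.     -0.282  -0.      0.      0.0068]
[ 0.0884 -0.4403  0.1333  0.      0.      0.    ]
```

move_arm(rows="0 0 -0.06 0 0 0 0.5; 0 0 -0.13 0 0 0 0.5; 0 0 -0.2 0 0 0 0.5; 0 0 -0.25 0 0 0 0.5; 0.02 -0.09 -0.25 0 0 0 0.5; 0.035 -0.18 -0.25 0 0 0 0.5; 0.055 -0.27 -0.25 0 0 0 0.5; 0.07 -0.36 -0.25 0 0 0 0.5; 0.09 -0.44 -0.25 0 0 0 0.5; 0.09 -0.44 -0.2 0 0 0 0.5; 0.09 -0.44 -0.17 0 0 0 0.5; 0.09 -0.44 -0.17 0 0 0 0.5")

```text
clock: 4.42
eef_pos: [507.8, -308.2, 75.1]
tool_rot: [-3.14, 0.0, 0.951]
force: [-0.3, -0.1, -0.9]
width: 33.3
gripper_force: 59.7
```

```bash
python3 - <<'E'
from h import *
did([.09,-.44,-.17,0,0,0]); get_image("wrist"); get_image("wrist"); s=st()
d=snap("wrist","pics/w4.png"); T=wristT(s,d); np.save("w4T.npy",T)
E
```

```text
cmd [ 508.3 -308.3   76.4] [3.142 0.    0.951] meas [ 508.8 -309.2   76.2] [3.141 0.    0.95 ] q [ 0.54  0.78 -0.07  1.8   0.09  0.56 -0.21] tau [ -0.2 -56.2  -0.3 -12.   -0.    0.   -0. ] F [ 0.  -0.1 -1. ] w 33.1 4.52
```

View pics/w4.png

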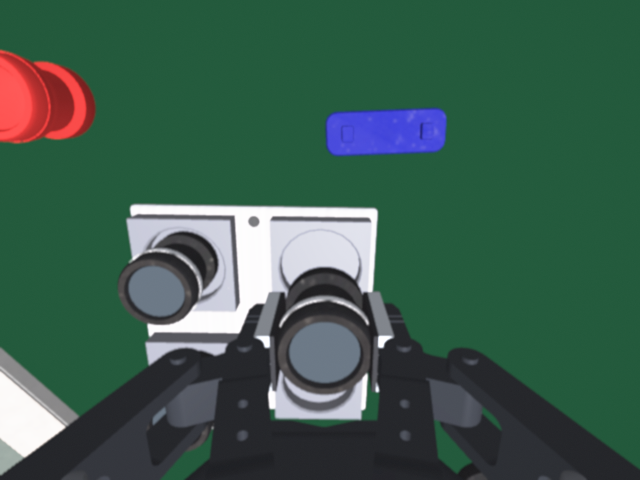

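```bash
python3 - <<'E'
from h import *
d=get_image("wrist"); T=np.load("w4T.npy")
g=plane(*ray(d,325,352,T),93); print("glass",g.round(1))
for k,m,n in(("L",281,266),("R",360,266),("top",320,231),("cl",271,220),("cr",370,220)): print(k,plane(*ray(d,m,n,T),17).round(1))
print(np.mean([plane(*ray(d,m,n,T),17) for m,n in((271,220),(370,220))],0)-27.5*np.array([.58,.81,0]),plane(*ray(d,320,231,T),17)-22.5*np.array([.58,.81,0])); st()
E
```

```text
glass [ 509.1 -310.4   93. ]
L [ 491.  -293.8   17. ]
R [ 527.  -319.5   17. ]
top [ 520.7 -290.    17. ]
cl [ 502.9 -269.7   17. ]
cr [ 546.1 -300.6   17. ]
[ 508.57644715 -307.40710529   17.        ] [ 507.66047379 -308.19815728   17.        ]
cmd [ 508.3 -308.3   76.4] [3.142 0.    0.951] meas [ 509.1 -309.3   76.7] [ 3.14 -0.    0.95] q [ 0.54  0.77 -0.07  1.8   0.09  0.56 -0.21] tau [ -0.1 -56.4  -0.3 -12.3   0.    0.    0. ] F [-0.2 -0.4  0.1] w 33.0 4.62
```

move_arm(rows="0.004 -0.006 0.03 0 0 0 0.5; 0.004 -0.006 0.06 0 0 0 0.5; 0.004 -0.006 0.085 0 0 0 0.5; 0.004 -0.006 0.105 0 0 0 0.5; 0.004 -0.006 0.12 0 0 0 0.5; 0.004 -0.006 0.13 0 0 0 0.5; 0.004 -0.006 0.136 0 0 0 0.5; 0.004 -0.006 0.136 0 0 0 0.5; 0.004 -0.006 0.136 0 0 0 0.5; 0.004 -0.006 0.136 0 0 0 0.5")

```text
clock: 5.45
eef_pos: [507.8, -306.5, 35.8]
tool_rot: [3.141, -0.0, 0.95]
force: [0.6, -0.8, 0.3]
width: 32.8
gripper_force: 59.7
```

move_arm(rows="0 0 0.003 0 0 0 0.5; 0 0 0.005 0 0 0 0.5; 0 0 0.005 0 0 0 0.5; 0 0 0.005 0 0 0 0.5")

```text
clock: 5.78
eef_pos: [507.9, -306.6, 35.2]
tool_rot: [3.141, -0.0, 0.95]
force: [-1.1, 0.7, 7.6]
width: 33.2
gripper_force: 60.5
```

Contact with the floor at 7.6 N, and the height matches 27.3 + 8. I'll release gently and lift.

move_arm(rows="0 0 0.004 0 0 0 0.1; 0 0 0.002 0 0 0 -0.1; 0 0 0 0 0 0 -0.35; 0 0 0 0 0 0 -0.35; 0 0 0 0 0 0 -0.35; 0 0 -0.03 0 0 0 -0.35; 0 0 -0.08 0 0 0 -0.35; 0 0 -0.15 0 0 0 -0.35; 0 0 -0.23 0 0 0 -0.35; 0 0 -0.3 0 0 0 -0.35; 0 0 -0.3 0 0 0 -0.35; 0 0 -0.3 0 0 0 -0.35")

```text
clock: 6.78
eef_pos: [508.4, -306.9, 125.9]
tool_rot: [3.138, -0.0, 0.95]
force: [-0.5, -0.2, 0.9]
width: 57.8
gripper_force: 0.0
```

```bash
python3 - <<'E'
from h import *
did([.004,-.006,.136,0,0,0],[0,0,.005,0,0,0],[0,0,-.3,0,0,0]); s=st()
d=snap("wrist","pics/w5.png"); T=wristT(s,d)
p,r=load(); print(rel(p,r,[374,-431,110],Rt(-.1)))
E
```

```text
cmd [ 507.5 -306.3  124.1] [3.142 0.    0.951] meas [ 508.4 -306.9  125.9] [ 3.138 -0.     0.95 ] q [ 0.55  0.7  -0.08  1.79  0.08  0.66 -0.2 ] tau [  0.  -56.1  -0.4 -14.7   0.   -0.    0. ] F [-0.5 -0.2  0.9] w 57.8 6.78
[-0.5969 -0.1207  0.047   0.     -0.      0.6689]
```

View pics/w5.png

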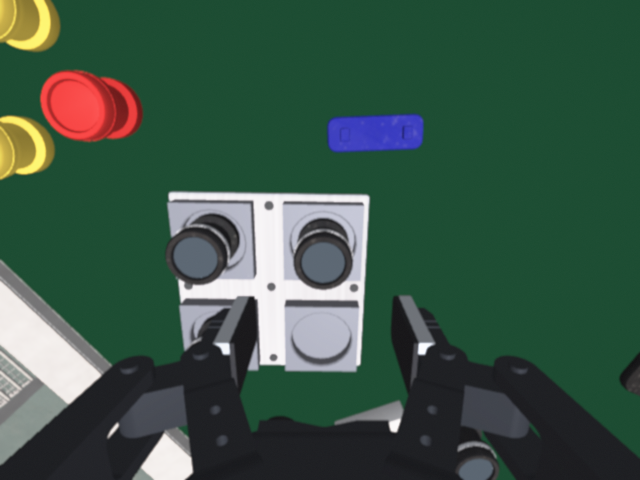

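Loupe A stands upright in its seat, glass at (323,262). The remaining pocket is at (321,337). Next is C, with yaw 0.1 so the fingers keep clear of the stop block.

```bash
python3 - <<'E'
from h import *
p,r=load(); print(rel(p,r,[374,-431,110],Rt(.1)))
E
```

```text
[-0.5969 -0.1207  0.047   0.     -0.      0.5415]
```

move_arm(rows="-0.08 -0.015 0.01 0 0 0.07 -0.35; -0.16 -0.03 0.01 0 0 0.14 -0.35; -0.24 -0.05 0.02 0 0 0.21 -0.35; -0.32 -0.065 0.03 0 0 0.28 -0.35; -0.4 -0.08 0.03 0 0 0.35 -0.35; -0.48 -0.1 0.04 0 0 0.42 -0.35; -0.55 -0.11 0.045 0 0 0.49 -0.35; -0.597 -0.121 0.047 0 0 0.54 -0.35; -0.597 -0.121 0.047 0 0 0.54 -0.35; -0.597 -0.121 0.047 0 0 0.54 -0.35; -0.597 -0.121 0.047 0 0 0.54 -0.35")

```text
clock: 7.75
eef_pos: [374.8, -429.6, 109.3]
tool_rot: [-3.14, -0.0, 0.105]
force: [0.4, 0.5, -0.4]
width: 57.5
gripper_force: 0.0
```

```bash
python3 - <<'E'
from h import *
did([-.597,-.121,.047,0,0,.54]); get_image("wrist");get_image("wrist"); s=st()
d=snap("wrist","pics/w6.png"); T=wristT(s,d); np.save("w6T.npy",T)
E
```

```text
cmd [ 373.9 -431.   110. ] [3.142 0.    0.102] meas [ 375.2 -429.5  109.7] [-3.14e+00 -1.00e-03  1.06e-01] q [ 0.73  0.7   0.12  1.86 -0.14  0.59 -0.53] tau [  0.4 -52.9   2.7 -12.6   0.    0.    0. ] F [-0.7  0.1  0.6] w 57.6 7.85
```

View pics/w6.png

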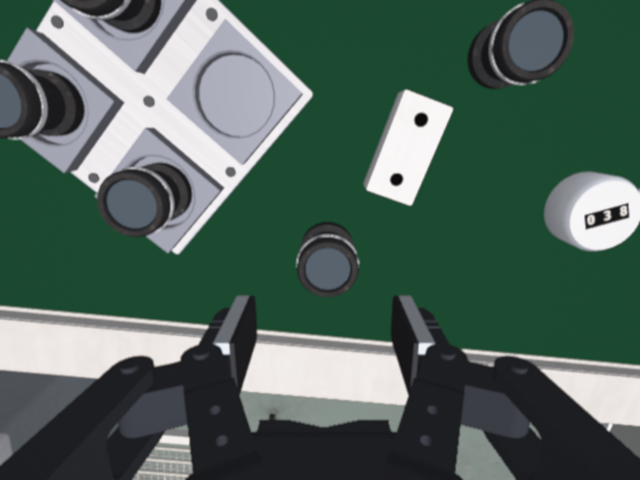

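```bash
python3 - <<'E'
from h import *
d=get_image("wrist"); T=np.load("w6T.npy"); s=st()
for k,m,n,z in(("C",328,269,44),("P2",235.5,95,17),("blk",410,205,20),("rail0",320,330,0),("rail30",320,330,30)): print(k,plane(*ray(d,m,n,T),z).round(1))
E
```

```text
cmd [ 373.9 -431.   110. ] [3.142 0.    0.102] meas [ 375.  -430.   109.9] [-3.141e+00 -1.000e-03  1.050e-01] q [ 0.73  0.7   0.12  1.86 -0.14  0.59 -0.53] tau [  0.1 -52.9   2.5 -12.6   0.    0.    0. ] F [-0.1  0.1  0.1] w 57.5 7.95
C [ 373.3 -432.1   44. ]
P2 [ 463.2 -369.4   17. ]
blk [ 411.1 -479.    20. ]
rail0 [ 305.6 -433.9   -0. ]
rail30 [ 324.1 -432.4   30. ]
```

move_arm(rows="-0.005 0.005 0.07 0 0 0 -0.35; -0.005 0.005 0.14 0 0 0 -0.35; -0.005 0.005 0.2 0 0 0 -0.35; -0.005 0.005 0.25 0 0 0 -0.35; -0.005 0.005 0.28 0 0 0 -0.35; -0.005 0.005 0.28 0 0 0 -0.35; -0.005 0.005 0.28 0 0 0 -0.35; -0.005 0.005 0.28 0 0 0 0.5; -0.005 0.005 0.28 0 0 0 0.5; -0.005 0.005 0.28 0 0 0 0.5; -0.005 0.005 0.28 0 0 0 0.5; -0.005 0.005 0.28 0 0 0 0.5")

```text
clock: 8.95
eef_pos: [373.3, -433.3, 27.3]
tool_rot: [3.14, -0.001, 0.102]
force: [-0.2, 0.1, 6.5]
width: 32.5
gripper_force: 59.5
```

```bash
python3 - <<'E'
from h import *
did([-.005,.005,.28,0,0,0]); s=st(); print(s["gripper_force"])
p,r=load(); print(rel(p,r,[463.5,-368,80],r))
E
```

```text
cmd [ 372.6 -432.6   26. ] [3.142 0.    0.102] meas [ 373.3 -433.3   27.3] [ 3.14e+00 -1.00e-03  1.02e-01] q [ 0.75  0.84  0.09  1.89 -0.16  0.42 -0.51] tau [  0.2 -52.3   2.3  -8.8   0.   -0.2  -0. ] F [-0.2  0.1  6.5] w 32.5 8.95
59.49375567313837
[ 0.3236 -0.1832 -0.18    0.      0.      0.    ]
```

move_arm(rows="0 0 -0.06 0 0 0 0.5; 0 0 -0.13 0 0 0 0.5; 0 0 -0.19 0 0 0 0.5; 0 0 -0.22 0 0 0 0.5; 0.07 -0.04 -0.22 0 0 0 0.5; 0.14 -0.08 -0.22 0 0 0 0.5; 0.21 -0.12 -0.22 0 0 0 0.5; 0.28 -0.16 -0.21 0 0 0 0.5; 0.323 -0.183 -0.18 0 0 0 0.5; 0.323 -0.183 -0.17 0 0 0 0.5; 0.323 -0.183 -0.17 0 0 0 0.5; 0.323 -0.183 -0.17 0 0 0 0.5")

```text
clock: 9.95
eef_pos: [461.5, -369.1, 76.4]
tool_rot: [-3.141, 0.002, 0.101]
force: [-0.3, -0.1, -1.3]
width: 32.3
gripper_force: 59.6
```

```bash
python3 - <<'E'
from h import *
did([.323,-.183,-.17,0,0,0]); get_image("wrist"); get_image("wrist"); s=st()
d=snap("wrist","pics/w7.png"); T=wristT(s,d); np.save("w7T.npy",T)
E
```

```text
cmd [ 463.3 -368.1   77. ] [3.142 0.    0.102] meas [ 461.6 -369.7   77. ] [3.141e+00 1.000e-03 9.900e-02] q [ 0.54  0.78  0.14  1.82 -0.18  0.56 -0.68] tau [ -0.6 -55.7   2.8 -12.1  -0.    0.    0. ] F [-0.4  0.5 -0.5] w 32.3 10.05
```

View pics/w7.png

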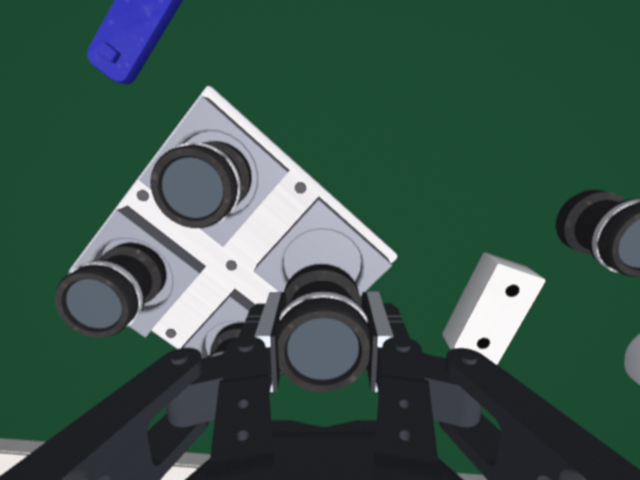

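```bash
python3 - <<'E'
from h import *
d=get_image("wrist"); T=np.load("w7T.npy"); s=st()
print("glass",plane(*ray(d,322,349,T),93.7).round(1))
x=np.array([.995,.1,0])
print(plane(*ray(d,322,229,T),17)-22.5*x, [plane(*ray(d,m,265,T),17).round(1) for m in(283,362)])
E
```

```text
cmd [ 463.3 -368.1   77. ] [3.142 0.    0.102] meas [ 462.2 -369.4   77.2] [3.141 0.    0.1  ] q [ 0.54  0.78  0.14  1.82 -0.18  0.56 -0.68] tau [ -0.1 -55.9   3.  -12.1   0.    0.    0. ] F [ 0.3 -0.2 -0.2] w 32.6 10.15
glass [ 462.1 -369.    93.7]
[ 462.51095921 -368.72760011   17.        ] [array([ 461.8, -346.8,   17. ]), array([ 466.2, -390.9,   17. ])]
```

move_arm(rows="0.001 0 0.03 0 0 0 0.5; 0.001 0 0.06 0 0 0 0.5; 0.001 0 0.085 0 0 0 0.5; 0.001 0 0.105 0 0 0 0.5; 0.001 0 0.12 0 0 0 0.5; 0.001 0 0.13 0 0 0 0.5; 0.001 0 0.137 0 0 0 0.5; 0.001 0 0.14 0 0 0 0.5; 0.001 0 0.142 0 0 0 0.5; 0.001 0 0.142 0 0 0 0.5; 0.001 0 0.142 0 0 0 0.5")

```text
clock: 11.07
eef_pos: [463.7, -367.9, 35.3]
tool_rot: [-3.141, -0.0, 0.102]
force: [-2.3, 1.1, 6.0]
width: 32.2
gripper_force: 60.3
```

On the floor (6 N at z 35.3, the same height as the first). Releasing and lifting.

move_arm(rows="0 0 0 0 0 0 0.1; 0 0 0 0 0 0 -0.1; 0 0 0 0 0 0 -0.3; 0 0 0 0 0 0 -0.3; 0 0 0 0 0 0 -0.3; 0 0 -0.03 0 0 0 -0.3; 0 0 -0.08 0 0 0 -0.3; 0 0 -0.15 0 0 0 -0.3; 0 0 -0.23 0 0 0 -0.3; 0 0 -0.3 0 0 0 -0.3; 0 0 -0.35 0 0 0 -0.3; 0 0 -0.35 0 0 0 -0.3")

```text
clock: 12.07
eef_pos: [465.4, -369.6, 143.3]
tool_rot: [3.137, -0.005, 0.102]
force: [0.6, -0.5, 1.4]
width: 55.4
gripper_force: 0.0
```

```bash
python3 - <<'E'
from h import *
# numeric check without viewing: measure glass centres (bluish-grey disks) in the scene and side images
did([.001,0,.142,0,0,0],[0,0,-.35,0,0,0]); st(); st_=[]
imgs={n:snap(n,f"pics/{n}1.png") for n in("scene","side")}
cent={}
for n,d in imgs.items():
    im=d["img"].astype(int); r,g,b=im[...,0],im[...,1],im[...,2]
    m=((b-r>15)&(b-r<45)&(b>80)&(b<140)&(abs(g-(r+b)/2)<12)).astype(np.uint8)
    _,_,sts,c=cv2.connectedComponentsWithStats(m)
    cent[n]=[(tuple(c[i].round(1)),int(sts[i,4])) for i in range(1,len(c)) if sts[i,4]>25 and 200<c[i][0]<450 and 140<c[i][1]<290]
    print(n,cent[n])
for p,_ in cent["scene"]:
    best=min(((tri([ray(imgs["scene"],*p),ray(imgs["side"],*q)]),q) for q,_ in cent["side"]),key=lambda t:t[0][1]+(0 if 35<t[0][0][2]<65 else 99))
    print(p,best[0][0].round(1),round(best[0][1],1))
E
```

```text
cmd [ 463.6 -368.1  139.4] [3.142 0.    0.102] meas [ 465.4 -369.6  143.3] [ 3.137 -0.005  0.102] q [ 0.52  0.68  0.16  1.78 -0.16  0.69 -0.7 ] tau [ -0.3 -53.2   2.9 -13.9   0.    0.4  -0. ] F [ 0.6 -0.5  1.4] w 55.4 12.07
scene [((np.float64(354.5), np.float64(167.9)), 58), ((np.float64(342.7), np.float64(205.3)), 92), ((np.float64(302.3), np.float64(216.0)), 98), ((np.float64(370.1), np.float64(226.4)), 110), ((np.float64(326.0), np.float64(239.8)), 120)]
side [((np.float64(330.6), np.float64(198.4)), 94), ((np.float64(299.2), np.float64(215.4)), 105), ((np.float64(362.2), np.float64(217.2)), 110), ((np.float64(329.2), np.float64(237.9)), 125)]
(np.float64(354.5), np.float64(167.9)) [ 372.7 -119.3  230.4] 17.8
(np.float64(342.7), np.float64(205.3)) [ 462.5 -364.4   51.9] 0.4
(np.float64(302.3), np.float64(216.0)) [ 505.7 -305.1   52.7] 0.6
(np.float64(370.1), np.float64(226.4)) [ 401.3 -323.2   51.2] 0.6
(np.float64(326.0), np.float64(239.8)) [ 445.9 -258.6   52.1] 0.5
```

All four seated glass tops are at z ≈ 52, which is the pocket floor (8 mm) plus the 44 mm loupe. They sit at the seat centres. The unused spare's glass is still at (354.5,168), and the gripper is clear.

```bash
python3 -c "
from cell import *
print(finish_job())"
```

```text
the job is handed in; nothing more can be done
None
```

Both empty seats now hold a spare loupe, standing upright on the pocket floor with the glass up; the unneeded spare is still where it was on the conveyor, and the job was handed in at about 12 s on the robot's clock.

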